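# Fit the scrunchie post into its display stand

## Task

Take the dark brown post out of the storage block and fit it upright into the blind hole in the boss of the round wooden stand: the hole is sharp-edged and a few millimetres off the stand's centre, so feel for it with the foot of the post, then press straight in past the snug cork until the shoulder sits fully down on the boss, and let go. Be gentle: never push the post against the stand with more than about 60 N. Leave the pale post in the block and the goods around where they are.

Things in the scene. Friction and masses are not known exactly. Their poses are not given: they have to be found in the camera images.
- post_dark: dark brown wooden scrunchie post, upright, 112 mm tall, 0.06 to 0.11 kg. From below: round foot 16 mm wide, 30 mm long, flat sharp end; round shoulder 34 mm wide, 6 mm thick; square shaft 24 x 24 mm, 65 mm tall (grip here on two opposite flats); rounded finial 12 mm tall. Origin at the centre of the foot's end, z up along it, x and y square to the flats
- post_pale: pale wooden scrunchie post, upright, 112 mm tall, 0.06 to 0.11 kg. From below: round foot 16 mm wide, 30 mm long, flat sharp end; round shoulder 34 mm wide, 6 mm thick; square shaft 24 x 24 mm, 65 mm tall (grip here on two opposite flats); rounded finial 12 mm tall. Origin at the centre of the foot's end, z up along it, x and y square to the flats
- stand: round pale wooden stand, fixed to the table: foot 116 mm wide, 14 mm thick; on it a brown round boss 56 mm wide, its flat top 50 mm above the table, with an upright blind hole 18 mm wide, 32 mm deep, no chamfer, in the boss's centre. The boss was glued on by hand: its axis lies 4 to 6 mm from the stand's centre, any direction, new each time. Origin on the table at the foot's centre, z up
- stand_top (a point): point on the stand's centre line at the height of the boss top (the hole itself is 4 to 6 mm beside it; no pose tells where). In the hole a snug cork plug lies 18 mm below the mouth; it yields only to 8 to 12 N of push and then slides down with the foot, so the post does not sink home by its own weight
- post_shoulder (a point): centre of the underside of the dark post's shoulder, 30 mm above its foot's end. Home: this face rests on the boss top, 50 mm above the table, the foot's end 20 mm above the table
- rack: plywood storage block, fixed, 66 x 160 mm (x, y), 45 mm high, with two loose holes 20 mm wide, 34 mm deep, 100 mm apart along its y. Each holds a post whose shoulder rests on the block's top (foot end 15 mm above the table); which is where varies. Pull straight up 35 mm to clear. Origin on the table under its centre, z up
- coasters_sun: stack of mustard yellow crochet coasters, 132 x 135 x 37 mm, lying on the table at the left; origin at the centre of its underside
- coasters_plum: stack of plum purple crochet coasters, 115 x 115 x 28 mm, lying at the left; origin at the centre of its underside
- hairtie_violet: brown card with a violet flower hair tie, 158 x 90 x 16 mm, lying behind the stand; origin at the centre of its underside
- case_aqua: aqua blue crochet glasses case, 203 x 80 x 22 mm, lying at the right; origin at the centre of its underside
Things that resemble listed ones, but are neither listed nor needed, are in the scene too. What is shaped like the post_dark but purple is not meant.

How it is judged:
By the outcome, as a careful person would: the job done as asked, in the order asked, and still so for the second after the job is handed in, with the robot touching nothing.
It also fails if it takes over 72 s, if anything falls off the work surface, if the arm or the gripper's body presses on something with over 40 N, if the wrist force passes 120 N, or if a joint passes its speed limit or range.

## Robot

A 6-joint arm with a two-finger parallel gripper is mounted at the origin on a cart in front of the work surface, level with it; the furniture and walls round the work are solid. World frame = base frame: x ahead of the robot, y to its left, z up, the work surface at z = 0. Lengths are in mm, angles in degrees, forces in N, time in s.
With the tool pointing down it reaches from about 300 to 850 mm from the base axis. Payload 4.2 kg.
Tool frame: the origin (TCP) lies on the centre line of the jaws, within the pads' length; the fingertips stand 11 mm ahead of it and the grasp point (between the pads) lies 8 mm behind it; z points along the fingers, y is the line along which they close (so a half turn about z gives the same grasp; the last joint's range is limited). The gripper opens to 91 mm and grips with 3 to 60 N. Pads are 32 mm wide; open, the fingers measure 118 mm over their backs; the gripper's body (76 mm by 178 mm) begins 60 mm behind the grasp point.
Start: joints at [-76.662, 18.312, 89.639, -0, 72.044, -1.146], TCP at [143.819, -556.739, 224.976] pointing down, gripper open.
Joint ranges: [-177.97, 177.97], [-48.28, 115.42], [12.27, 149.76], [-77.06, 257.06], [2.81, 150.46], [-146.56, 146.56]. Speed limits (degrees/s): [147.25, 147.25, 180, 180, 180, 180].

## Interface

Orientations are given as [roll, pitch, yaw] about the fixed x, y, z axes, in that order (R = Rz(yaw) Ry(pitch) Rx(roll)).
In Python, from workcell import env, grab_frame, camera_model, models gives the robot as it stands.
- The arm moves only by the shell command python3 -m crank 'ROWS' [FORCE]. ROWS is text: rows parted by semicolons, each of 7 numbers parted by spaces: the closure, from -1 (fully open) to 1 (shut), so that 0 is half open, then the shift along the tool's x, y, z in mm, then the turn, a rotation vector about the tool's x, y, z in degrees. A call has 1 to 10 rows; each row shifts and turns the commanded pose from where the row before left it, along the tool's axes as they then stand; what a row does not reach is not made up. A row lasts 1/8 s, in which the tool goes at most 62.5 mm and 10.7 degrees, less where a joint would pass 70% of its speed; a pose out of reach is approached as far as the arm can. A call is refused whole if a number of a shift passes 62.5 or a number of a turn 10.7, either way. A call with a gripper value outside its range is refused whole. The fingers move at their own pace and stop on an object; FORCE is the grip in N (left out, the last holds). Time passes only in rows, so rows that do not move let the fingers close. It gives the time, the measured TCP pose, the force, the opening and the grip force at its end, in the units of the state.
- env.state(): the state, without advancing time (a new reading comes with each control period).
- grab_frame(name): name is "side" or "top"; returns the picture (384x512x3 uint8, blue, green, red); there is no depth.
- camera_model(name): a dict with "K" (3x3 intrinsics, pixels), "R" (3x3) and "t" (3): a world point X has camera coordinates R X + t. Camera axes: x right, y down, z forward; pixel columns grow to the right and rows downward; lengths in mm; the calibration is good to about 2 mm. A picture is of the moment at which its call begins. camera_model takes no time and is no camera call.
- env.job_done(): hands the job in; it is judged then, once.
Trained networks look in the newest picture that a camera, given by its name, has taken for a name from the list of things; names that differ only in an ending like _2 or _b are one class to them, and where a whole thing is asked for, a point or a joint stands for the part that bears it (a point fixed in the world has none). Each returns a list of dicts, best first, with "p" (0 to 1); they miss things now and then, are a little off and sometimes report something else, mostly with a low value. They report only what shows in the picture. A call takes as long as a camera call. They do not tell look-alikes from the thing itself.
- models.search_frame(name, camera): "point" ([x, y, z] in mm, in world coordinates, good to about 4 mm: the middle of the surface that is visible of it).
The state is a dict: "time_s": time; "qpos": joint angles; "qvel": joint speeds; "effort": joint torques, N m; "ee_pos": TCP position; "ee_rot": TCP orientation; "force": force on the tool from outside, world axes, zero at the start; "torque": the same for the moment, N m; "gripper_width": finger opening in mm; "gripper_force": force on a finger pad.
Only numpy, scipy, OpenCV 4.12 (cv2) and the standard library are available. Lean on these libraries where they do the work, as an engineer would, in place of code of your own. Each camera call takes 0.05 s, during which the arm holds its last target. There are 200 camera calls.

## Working session

There is one attempt and no reset: what is moved stays moved. The work goes in short steps, Python scripts to look and compute and a shell command to move; the robot and the scene stay as the last step left them, time stands still between calls to the robot, and variables do not carry over. Pictures are saved under pics/ and viewed, at most 10 in all, crops included, and the job is handed in when it is done.

```bash
mkdir -p pics; python3 - <<'E'
from workcell import env, grab_frame, camera_model, models
import cv2, numpy as np
for c in("side","top"):
    f=grab_frame(c); cv2.imwrite(f"pics/{c}0.png",f)
    m=camera_model(c); R=np.array(m["R"]);print(c,"pos",-R.T@np.array(m["t"]),np.array(m["K"]).round(0).tolist(),R.round(2).tolist())
    for n in("post_dark","post_pale","stand","rack","post_shoulder"):
        for d in models.search_frame(n,c)[:4]: print(c,n,np.round(d["point"]),round(d["p"],2))
s=env.state();print(s)
E
```

```text
side pos [-329.23584081  618.72269592  645.01561695] [[438.0, 0.0, 253.0], [0.0, 438.0, 192.0], [0.0, 0.0, 1.0]] [[-0.59, -0.81, -0.0], [-0.38, 0.28, -0.88], [0.71, -0.52, -0.47]]
side post_dark [ 513. -134.   83.] 0.76
side post_dark [ 610. -142.   61.] 0.62
side post_pale [ 493. -231.   86.] 0.7
side stand [541.  83.  14.] 0.66
side rack [ 491. -175.   33.] 0.68
side post_shoulder [ 513. -130.   83.] 0.78
side post_shoulder [ 608. -137.   63.] 0.77
top pos [3.78292738e+02 8.51207895e-01 1.35768881e+03] [[388.0, 0.0, 252.0], [0.0, 388.0, 189.0], [0.0, 0.0, 1.0]] [[0.02, -1.0, 0.01], [-0.99, -0.03, -0.13], [0.13, -0.0, -0.99]]
top post_dark [ 522. -138.  112.] 0.6
top post_pale [ 500. -234.  114.] 0.49
top stand [560.  63.  14.] 0.94
top rack [ 506. -183.   42.] 0.56
top post_shoulder [ 617. -140.   97.] 0.53
top post_shoulder [ 522. -136.  114.] 0.5
{'time_s': 0.6, 'qpos': array([-7.66628016e+01,  1.83108337e+01,  8.96393728e+01,  3.51643686e-04,
        7.20428106e+01, -1.14565018e+00]), 'qvel': array([ 0.03659757, -0.05191049,  0.02916885,  0.00747403, -0.04027262,
       -0.08957703]), 'effort': array([ 1.23000118e-04, -4.12120736e+01, -2.32133746e+01,  7.27436109e-02,
        3.79702239e-02, -2.30744354e-05]), 'ee_pos': array([ 143.81106903, -556.74375642,  224.9840948 ]), 'ee_rot': array([ 1.79993012e+02, -1.94844311e-04,  1.44827402e+01]), 'force': array([ 1.40869087, -0.99059494,  0.21204644]), 'torque': array([-0.01416609,  0.0485248 ,  0.00913693]), 'gripper_force': 0.0, 'gripper_width': 91.14371336080879}
```

View pics/side0.png

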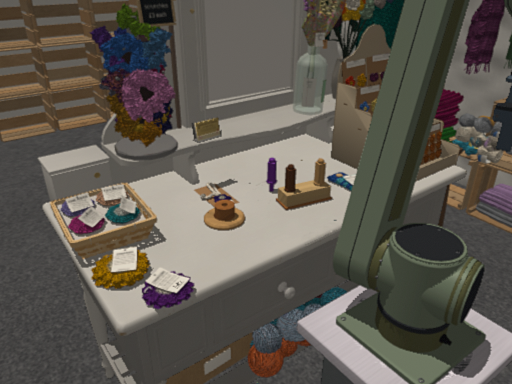

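View pics/top0.png

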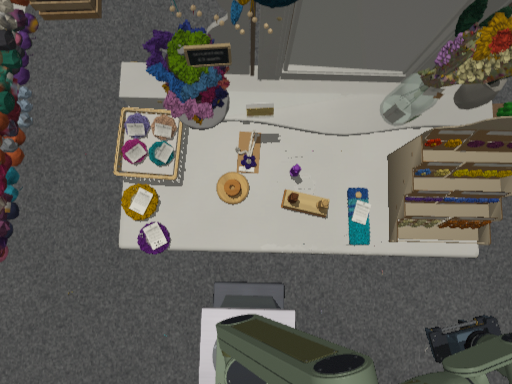

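The side view shows the dark post at (290,180), the pale one at (320,172), the purple look-alike at (271,173) and the stand at (224,213). In the top view, dark is at (293,200) and the boss at (233,187). I'll zoom in for the post's yaw and the boss centre.

```bash
python3 - <<'E'
import cv2,numpy as np
t=cv2.imread("pics/top0.png");s=cv2.imread("pics/side0.png")
a=cv2.resize(t[165:225,210:340],None,fx=6,fy=6,interpolation=cv2.INTER_CUBIC)[:300]
b=cv2.resize(s[150:235,200:335],None,fx=5.9,fy=5.9,interpolation=cv2.INTER_CUBIC)
cv2.imwrite("pics/zt.png",cv2.resize(t[165:225,210:340],None,fx=6,fy=6,interpolation=cv2.INTER_CUBIC));cv2.imwrite("pics/zs.png",b)
E
```

```text
(no output)
```

View pics/zt.png

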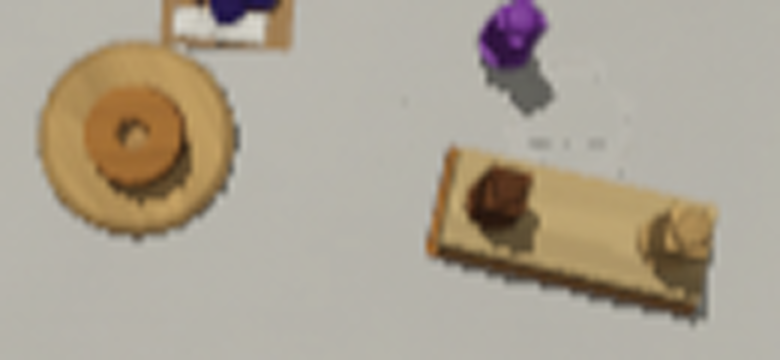

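View pics/zs.png

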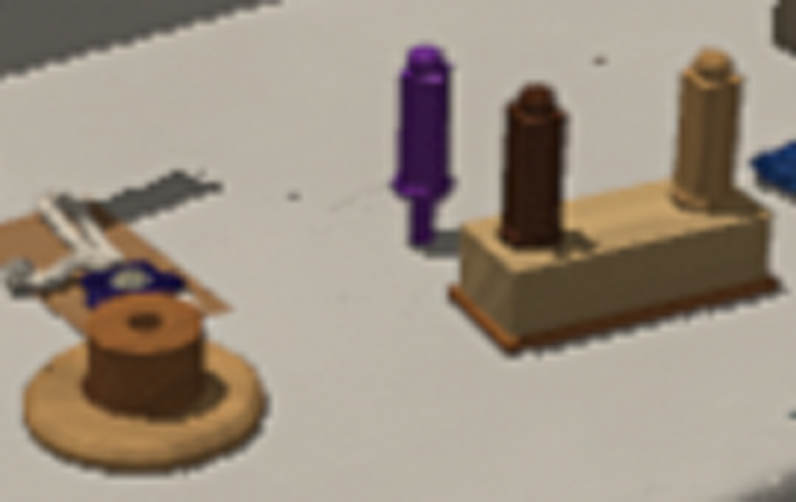

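```bash
cat > h.py <<'E'
import cv2,numpy as np
from workcell import camera_model
M={c:[np.array(camera_model(c)[k],float) for k in("K","R","t")] for c in("side","top")}
def proj(c,X):
    K,R,t=M[c]; p=(R@np.atleast_2d(X).T).T+t.ravel(); p=p@K.T; return p[:,:2]/p[:,2:]
def ray(c,uv,z):
    K,R,t=M[c]; d=R.T@np.linalg.solve(K,[uv[0],uv[1],1]); o=-R.T@t.ravel(); return o+d*(z-o[2])/d[2]
E
python3 - <<'E'
from h import *
from scipy.optimize import minimize
im={c:cv2.imread(f"pics/{c}0.png") for c in M}
un=lambda x,y,f,ox,oy:((x+.5)/f-.5+ox,(y+.5)/f-.5+oy)
print("boss top",ray("top",un(134.5,135.5,6,210,165),50),"hole",ray("top",un(133,132,6,210,165),50))
print("boss side",ray("side",un(145.5,322,5.9,200,150),50))
print("foot: top",ray("top",un(138,138,6,210,165),10),"side",ray("side",un(145,402,5.9,200,150),10))
# dark post fit
F=6; roi={"side":(275,158,305,198),"top":(284,188,302,206)}
g={}
for c,(x0,y0,x1,y1) in roi.items():
    w=cv2.resize(im[c][y0:y1,x0:x1],None,fx=F,fy=F,interpolation=cv2.INTER_CUBIC).astype(int)
    g[c]=(w[...,2]<105)&(w[...,2]-w[...,0]>12)&(w[...,1]<65)
    print(c,g[c].sum())
def pts(x,y,a):
    a=np.radians(a);th=np.linspace(0,2*np.pi,24,endpoint=False);P=[]
    sq=np.array([[12,12],[-12,12],[-12,-12],[12,-12]])@np.array([[np.cos(a),np.sin(a)],[-np.sin(a),np.cos(a)]])
    def ring(r,z): return [[x+r*np.cos(t),y+r*np.sin(t),z] for t in th]
    box=[[x+p[0],y+p[1],z] for z in(51,116) for p in sq]
    return [np.array(ring(17,45)+ring(17,51)),np.array(box),np.array(ring(10,116)+ring(9,122)+ring(4,127))]
def cost(v,full=False):
    r=[]
    for c,(x0,y0,x1,y1) in roi.items():
        m=np.zeros(g[c].shape,np.uint8)
        dx,dy=(v[3],v[4]) if c=="side" else (0,0)
        for P in pts(*v[:3]):
            q=(proj(c,P)+[dx,dy]-[x0,y0]+.5)*F-.5
            cv2.fillConvexPoly(m,cv2.convexHull(np.round(q*16).astype(np.int32)),1,shift=4)
        m=m>0; r.append((m&g[c]).sum()/(m|g[c]).sum())
    return r if full else -sum(r)
for a in range(-45,45,15):
    o=minimize(cost,[519,-137,a,0,0],method="Nelder-Mead",options=dict(initial_simplex=[[519,-137,a,0,0],[527,-137,a,0,0],[519,-129,a,0,0],[519,-137,a+12,0,0],[519,-137,a,1.2,0],[519,-137,a,0,1.2]]))
    print(a,o.x.round(2),cost(o.x,True))
E
```

```text
boss top [559.81248072  67.3472972   50.        ] hole [561.7937491   68.26160178  50.        ]
boss side [560.39366151  67.23410375  50.        ]
foot: top [563.94345015  67.29047677  10.        ] side [556.43985235  71.54855172  10.        ]
side 9119
top 2913
-45 [ 5.2519e+02 -1.3667e+02 -3.4400e+01  7.0000e-02 -2.1000e-01] [np.float64(0.896027563842724), np.float64(0.7937946183415706)]
-30 [ 5.2609e+02 -1.3709e+02 -3.2620e+01  1.9000e-01  4.4000e-01] [np.float64(0.8907049032387446), np.float64(0.79719703215169)]
-15 [ 5.2627e+02 -1.3690e+02 -3.4220e+01  2.0000e-01  4.1000e-01] [np.float64(0.8967297762478486), np.float64(0.795385882999176)]
0 [ 5.2567e+02 -1.3780e+02 -3.1120e+01 -2.0000e-01  1.6500e+00] [np.float64(0.8264677574590953), np.float64(0.7960978290739215)]
15 [ 5.2573e+02 -1.3659e+02  4.0690e+01  3.3000e-01 -1.1100e+00] [np.float64(0.8774612693653173), np.float64(0.7870649493011784)]
30 [ 526.43 -138.09   41.08    0.     -0.58] [np.float64(0.8872089507106139), np.float64(0.7892425905598244)]
```

```bash
python3 - <<'E'
from h import *
s=cv2.imread("pics/side0.png")[160:200,275:305];t=cv2.imread("pics/top0.png")[186:208,282:304]
e=lambda i,f:np.clip(cv2.resize(i,None,fx=f,fy=f,interpolation=cv2.INTER_CUBIC).astype(float)*2.6-40,0,255).astype(np.uint8)
a=e(s,14);b=e(t,16);o=np.zeros((560,420+360,3),np.uint8);o[:,:420]=a;o[:352,425:777]=b
cv2.imwrite("pics/e.png",o)
E
```

```text
(no output)
```

View pics/e.png

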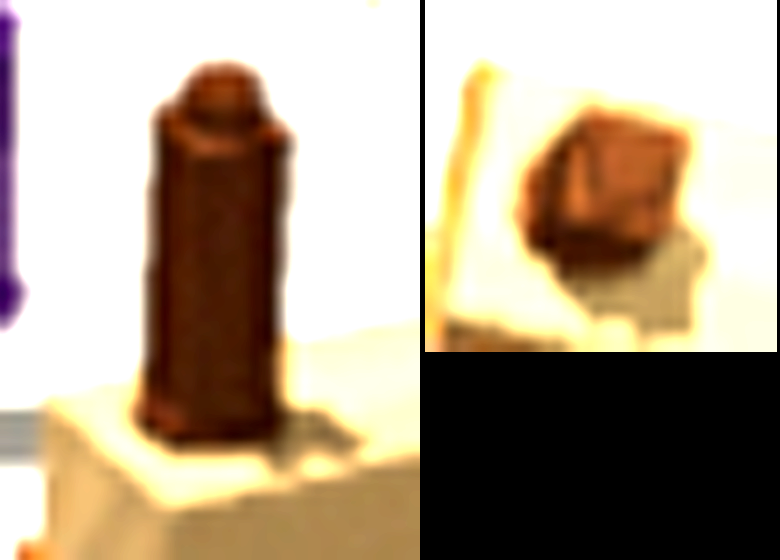

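The top crop shows the square end face with corners at (593,108), (690,140), (665,240) and (565,205), so yaw is about -16°. The side crop agrees: its narrow face is on the left, about 27% of the width. I'll start moving and refine x,y.

```bash
python3 -m crank '-1 0 0 0 0 0 10.2; -1 0 0 0 0 0 10.2; -1 0 0 0 0 0 10.2; -1 20 -42 0 0 0 0; -1 20 -42 0 0 0 0; -1 20 -42 0 0 0 0; -1 20 -42 0 0 0 0; -1 20 -42 0 0 0 0; -1 20 -42 0 0 0 0; -1 20 -42 0 0 0 0'
python3 - <<'E'
from h import *
print("top face",ray("top",(294.2,196.3),116))
# side: shaft axis: silhouette centre mid-shaft, finial
for u,v,z in((223,65,127),(222,135,116)): print(ray("side",(275+u/14-.5,160+v/14-.5),z))
for p in ((523,-138),(526,-137),(521,-136)):
  print(p,[(((proj("side",[[*p,z]])-[275,160]+.5)*14).round().tolist(),((proj("top",[[*p,z]])-[282,186]+.5)*16+[425,0]).round().tolist()) for z in(45,116,127)])
E
```

```text
time_s: 1.85
ee_pos: [360.8, -312.0, 225.2]
ee_rot: [180.0, -0.0, -16.1]
force: [0.4, 0.2, 0.4]
gripper_width: 90.9
gripper_force: 0.0
top face [ 526.11025664 -137.30203321  116.        ]
[ 527.7824538  -138.68734842  127.        ]
[ 519.95891719 -132.33070005  116.        ]
(523, -138) [([[220.0, 431.0]], [[594.0, 226.0]]), ([[234.0, 123.0]], [[632.0, 188.0]]), ([[236.0, 74.0]], [[638.0, 182.0]])]
(526, -137) [([[207.0, 427.0]], [[589.0, 212.0]]), ([[220.0, 119.0]], [[627.0, 173.0]]), ([[222.0, 70.0]], [[633.0, 167.0]])]
(521, -136) [([[219.0, 437.0]], [[584.0, 235.0]]), ([[232.0, 129.0]], [[621.0, 198.0]]), ([[235.0, 79.0]], [[628.0, 192.0]])]
```

```bash
python3 -m crank '-1 22 -42.8 0 0 0 0; -1 22 -42.8 0 0 0 0; -1 22 -42.8 0 0 0 0; -1 22 -42.8 0 0 0 0; -1 22 -42.8 0 0 0 0; -1 0 0 40 0 0 0; -1 0 0 40 0 0 0; -1 0 0 40 0 0 0;-1 0 0 33 0 0 0;-1 0 0 0 0 0 0' 15; python3 - <<'E'
import cv2
from workcell import grab_frame
from h import *
f=grab_frame("side");g=grab_frame("top")
a=cv2.resize(f[140:220,255:345],None,fx=5,fy=5);b=cv2.resize(g[170:230,270:330],None,fx=5,fy=5)
o=np.zeros((400,760,3),np.uint8);o[:,:450]=a;o[:300,455:755]=b;cv2.imwrite("pics/g.png",o)
E
```

```text
time_s: 3.1
ee_pos: [523.2, -137.6, 69.9]
ee_rot: [180.0, 0.3, -16.1]
force: [-0.1, -0.7, 0.9]
gripper_width: 91.4
gripper_force: 0.0
```

View pics/g.png

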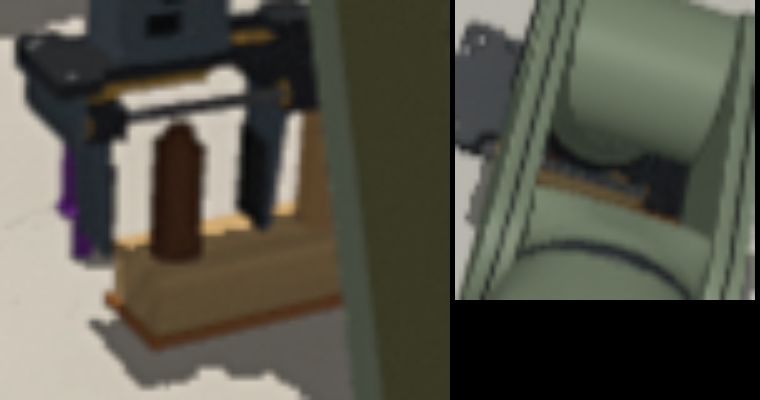

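The side crop shows the dark post at (178,190), centred between the fingers at (97,190) and (255,180). Closing now.

```bash
python3 -m crank '1 0 0 0 0 0 0; 1 0 0 0 0 0 0; 1 0 0 0 0 0 0; 1 0 0 0 0 0 0; 1 0 0 0 0 0 0; 1 0 0 0 0 0 0; 1 0 0 0 0 0 0; 1 0 0 0 0 0 0' 15
```

```text
time_s: 4.2
ee_pos: [524.9, -138.2, 71.9]
ee_rot: [180.0, 0.0, -16.1]
force: [-0.4, -0.5, -0.1]
gripper_width: 24.4
gripper_force: 15.0
```

```bash
python3 -m crank '1 0 0 0 0 0 0; 1 0 0 -3 0 0 0; 1 0 0 -20 0 0 0; 1 0 0 -20 0 0 0; 1 0 0 -17 0 0 0; 1 0 0 0 0 0 0' 40; python3 -m crank '1 -2.6 -23.5 0 0 0 0; 1 -4.6 -41.5 0 0 0 0; 1 -4.6 -41.5 0 0 0 0; 1 -4.6 -41.5 0 0 0 0; 1 -4.6 -41.5 0 0 0 0; 1 -2 -18 0 0 0 0;1 0 0 0 0 0 0;1 0 0 0 0 0 0'; python3 - <<'E'
import cv2
from workcell import grab_frame,env
from h import *
f=grab_frame("side");s=env.state()
print(s["ee_pos"],s["force"])
cv2.imwrite("pics/p.png",f)
a=cv2.resize(f[130:240,180:300],None,fx=5.4,fy=5.4,interpolation=cv2.INTER_CUBIC);cv2.imwrite("pics/pz.png",a)
p=s["ee_pos"]-[0,0,56.9]
print(((proj("side",[p,p+[0,0,30],p+[0,0,101]])-[180,130]+.5)*5.4).round())
print(((proj("side",[[560.3,67.5,50]])-[180,130]+.5)*5.4).round())
E
```

```text
time_s: 4.95
ee_pos: [525.9, -138.3, 133.2]
ee_rot: [180.0, -0.2, -16.1]
force: [0.8, 0.4, -1.3]
gripper_width: 24.1
gripper_force: 40.0
time_s: 5.95
ee_pos: [560.1, 66.5, 131.6]
ee_rot: [179.9, 0.0, -16.2]
force: [0.1, -0.2, -1.2]
gripper_width: 24.2
gripper_force: 40.0
[560.21183335  66.3071966  131.73943006] [-0.12927029  0.34835095 -0.32259775]
[[242. 360.]
 [240. 307.]
 [235. 176.]]
[[241. 403.]]
```

View pics/pz.png

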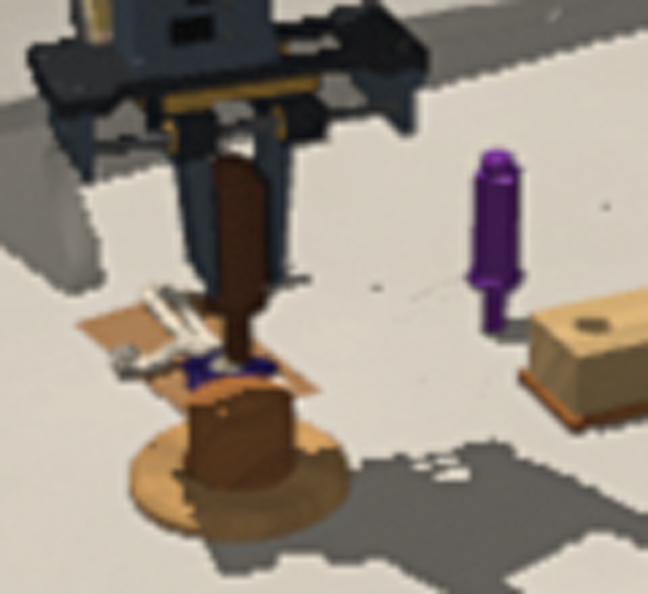

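The side crop shows the foot's end at about (238,355), above the boss centre at (241,400). The post may lean slightly in the grip, so I'll fit it numerically.

```bash
cat > fit.py <<'E'
from h import *
from scipy.optimize import minimize
from scipy.spatial.transform import Rotation as Ro
def fit(f,ee,rot,starts=((0,0,0,0,0),),F=6,zfoot=56.9,ymax=197):
    R=Ro.from_euler("xyz",rot,degrees=True)
    x0,y0,x1,y1=205,150,245,ymax
    w=cv2.resize(f[y0:y1,x0:x1],None,fx=F,fy=F,interpolation=cv2.INTER_CUBIC).astype(int)
    g=((w[...,2]-w[...,0]>12)&(w[...,2]<110)&(w[...,1]<65)).astype(np.uint8)
    n,l,st,_=cv2.connectedComponentsWithStats(g); g=l==1+np.argmax(st[1:,4])
    th=np.linspace(0,2*np.pi,24,endpoint=False)
    ring=lambda r,z:[[r*np.cos(t),r*np.sin(t),z] for t in th]
    parts=[np.array(p,float) for p in(ring(8,0)+ring(8,30),ring(17,30)+ring(17,36),[[a,b,z] for z in(36,101) for a in(-12,12) for b in(-12,12)],ring(10,101)+ring(9,107)+ring(4,112))]
    def model(v,P):
        # tool-frame: tool z is down -> post z = -tool z ; pivot at grasp point (tool z=-8)
        Q=np.c_[P[:,0],-P[:,1],zfoot-P[:,2]+8]
        Q=Ro.from_rotvec([v[3],v[2],0],degrees=True).apply(Q)+[v[0],v[1],-8+v[4]]
        return R.apply(Q)+ee
    def mask(v):
        m=np.zeros(g.shape,np.uint8)
        for P in parts:
            q=(proj("side",model(v,P))-[x0,y0]+.5)*F-.5
            cv2.fillConvexPoly(m,cv2.convexHull(np.round(q*16).astype(np.int32)),1,shift=4)
        return m>0
    c=lambda v:-(mask(v)&g).sum()/(mask(v)|g).sum()+.0005*(v[1]**2+v[3]**2)+.0003*v[4]**2
    out=[]
    for s in starts:
        s=np.array(s,float);S=np.vstack([s]+[s+d for d in np.diag([4,2,5,2,2.])])
        o=minimize(c,s,method="Nelder-Mead",options=dict(initial_simplex=S,maxiter=600))
        out.append((round(o.fun,4),o.x.round(2),model(o.x,np.zeros((1,3)))[0].round(1)))
    return out,g
E
python3 - <<'E'
from fit import *
f=cv2.imread("pics/p.png")
o,g=fit(f,np.array([560.21,66.31,131.74]),[179.9,0,-16.2],[(0,0,0,0,0),(3,0,0,0,0),(0,0,5,0,0),(0,0,-5,0,0),(3,0,-8,0,0)])
for a in o: print(*a)
E
```

```text
-0.763 [ 2.69 -0.89  3.99 -0.69 -0.04] [567.1  64.3  75. ]
-0.7647 [ 4.43 -0.42  3.78 -0.54  1.21] [568.5  63.6  73.8]
-0.7635 [ 2.61 -0.92  4.08 -0.67  0.27] [567.2  64.4  74.7]
-0.7629 [ 2.44 -1.11  4.15 -0.35  0.27] [567.2  64.9  74.7]
-0.7635 [ 2.51 -0.89  4.41 -0.68 -0.01] [567.4  64.2  75.1]
```

```bash
python3 - <<'E'
from fit import *
f=cv2.imread("pics/p.png")
o,g=fit(f,np.array([560.21,66.31,131.74]),[179.9,0,-16.2])
w=cv2.resize(f[150:197,205:245],None,fx=12,fy=12,interpolation=cv2.INTER_CUBIC)
w=np.clip(w.astype(float)*2.2-10,0,255).astype(np.uint8)
b=w.copy()
G=cv2.resize(g.astype(np.uint8),(480,564),interpolation=0)
cs,_=cv2.findContours(G,0,2);cv2.drawContours(b,cs,-1,(0,255,0),1)
cv2.imwrite("pics/ov.png",cv2.resize(np.hstack([w[:,60:440],b[:,60:440]]),(760,564)))
E
```

```text
(no output)
```

View pics/ov.png

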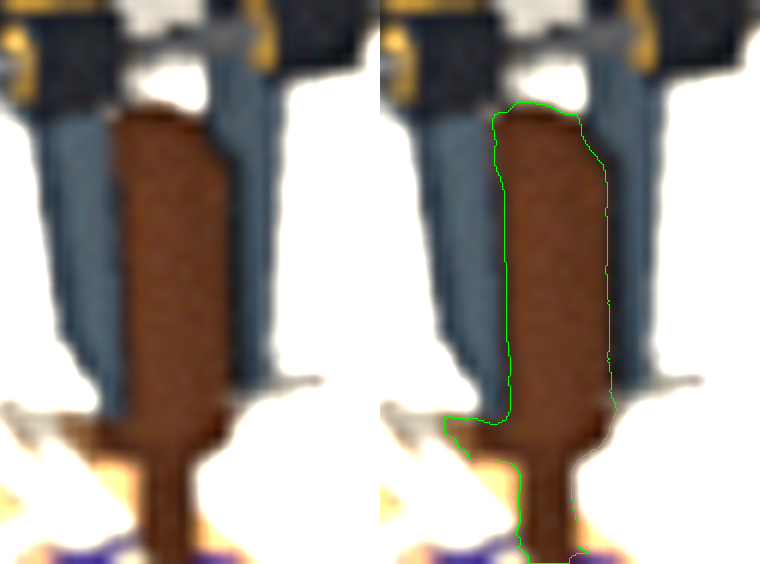

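The finger hides the post's left edge, which skews that fit. By hand, the foot axis is at (223.5) and the finial at (222.7), about as predicted for an upright post on the TCP axis. I'll go down and feel.

```bash
python3 -m crank '1 -0.8 -0.8 7 0 0 0; 1 0 0 8 0 0 0; 1 0 0 5 0 0 0; 1 0 0 1 0 0 0; 1 0 0 0 0 0 0;1 0 0 0 0 0 0'; python3 -m crank '1 0 0 1 0 0 0; 1 0 0 1 0 0 0;1 0 0 1 0 0 0;1 0 0 0.5 0 0 0;1 0 0 0 0 0 0'
```

```text
time_s: 6.75
ee_pos: [560.2, 68.7, 111.2]
ee_rot: [-180.0, -0.0, -16.1]
force: [0.3, 0.1, -1.8]
gripper_width: 23.8
gripper_force: 40.0
time_s: 7.38
ee_pos: [559.9, 68.6, 107.4]
ee_rot: [180.0, 0.0, -16.1]
force: [0.8, -0.0, -0.9]
gripper_width: 23.9
gripper_force: 40.0
```

```bash
python3 -m crank '1 0 0 0.5 0 0 0; 1 0 0 0.5 0 0 0; 1 0 0 0 0 0 0'; python3 -m crank '1 0 0 0.5 0 0 0; 1 0 0 0.5 0 0 0;1 0 0 0 0 0 0'
```

```text
time_s: 7.75
ee_pos: [560.1, 68.6, 106.7]
ee_rot: [-180.0, -0.0, -16.1]
force: [-0.7, -0.1, 0.2]
gripper_width: 23.9
gripper_force: 40.0
time_s: 8.12
ee_pos: [560.2, 68.6, 106.3]
ee_rot: [-180.0, -0.1, -16.1]
force: [-0.7, 0.5, 5.3]
gripper_width: 24.0
gripper_force: 40.0
```

```bash
python3 -m crank '1 0 1.3 0.1 0 0 0; 1 0 0 0 0 0 0'; python3 -m crank '1 -0.9 -0.4 0 0 0 0; 1 -0.4 -0.9 0 0 0 0; 1 0 0 0 0 0 0';python3 -m crank '1 0.4 -0.9 0 0 0 0; 1 0.9 -0.4 0 0 0 0; 1 0 0 0 0 0 0';python3 -m crank '1 0.9 0.4 0 0 0 0; 1 0.4 0.9 0 0 0 0; 1 0 0 0 0 0 0'; python3 -c "
from workcell import env;print(env.state()['torque'])"
```

```text
time_s: 8.38
ee_pos: [560.1, 68.1, 106.3]
ee_rot: [-179.9, -0.1, -16.2]
force: [-0.8, 1.4, 6.2]
gripper_width: 23.7
gripper_force: 40.0
time_s: 8.75
ee_pos: [559.9, 68.8, 106.4]
ee_rot: [-180.0, -0.2, -16.1]
force: [0.3, -0.5, 5.9]
gripper_width: 23.9
gripper_force: 40.0
time_s: 9.12
ee_pos: [560.3, 69.1, 106.3]
ee_rot: [179.9, -0.0, -16.1]
force: [-2.1, -2.1, 7.9]
gripper_width: 24.0
gripper_force: 40.0
time_s: 9.5
ee_pos: [560.6, 68.5, 106.2]
ee_rot: [-180.0, 0.1, -16.1]
force: [-3.0, 1.3, 8.5]
gripper_width: 23.8
gripper_force: 40.0
[0.26681222 0.6605688  0.05335446]
```

```bash
python3 -m crank '1 0 1.2 -0.2 0 0 0; 1 -0.8 0 0 0 0 0; 1 -0.8 0 0 0 0 0; 1 -0.8 0 0 0 0 0'; python3 -m crank '1 -0.8 0 0 0 0 0; 1 -0.8 0 0 0 0 0'; python3 -m crank '1 -0.8 0 0 0 0 0; 1 -0.8 0 0 0 0 0';python3 -m crank '1 -0.8 0 0 0 0 0; 1 -0.8 0 0 0 0 0'; python3 -c "
from workcell import env;print(env.state()['torque'])"
```

```text
time_s: 10.0
ee_pos: [559.7, 68.3, 106.3]
ee_rot: [-179.9, -0.2, -16.1]
force: [1.5, 1.7, 4.4]
gripper_width: 23.8
gripper_force: 40.0
time_s: 10.25
ee_pos: [557.3, 67.8, 105.2]
ee_rot: [179.9, -0.0, -16.1]
force: [2.5, -0.6, 0.6]
gripper_width: 24.1
gripper_force: 40.0
time_s: 10.5
ee_pos: [556.8, 68.0, 105.3]
ee_rot: [180.0, -0.2, -16.1]
force: [5.9, -2.8, -2.2]
gripper_width: 23.9
gripper_force: 40.0
time_s: 10.75
ee_pos: [556.4, 68.1, 105.4]
ee_rot: [180.0, -0.3, -16.1]
force: [8.4, -2.9, -4.6]
gripper_width: 23.9
gripper_force: 40.0
[-0.81843086 -1.89401979  0.04713126]
```

The foot dropped in: z fell by 1 mm and the side force is building against the wall. I'll ease back to centre and go down.

```bash
python3 -m crank '1 1.2 0.2 0.2 0 0 0; 1 1.2 0 0.3 0 0 0; 1 0 0 1 0 0 0; 1 0 0 0 0 0 0'; python3 -m crank '1 0 0 1 0 0 0; 1 0 0 1 0 0 0; 1 0 0 0 0 0 0'
```

```text
time_s: 11.25
ee_pos: [557.0, 67.9, 104.2]
ee_rot: [180.0, -0.1, -16.1]
force: [5.1, -2.7, 0.7]
gripper_width: 23.7
gripper_force: 40.0
time_s: 11.62
ee_pos: [557.1, 67.9, 102.4]
ee_rot: [180.0, -0.1, -16.1]
force: [5.3, -2.4, 2.6]
gripper_width: 23.9
gripper_force: 40.0
```

```bash
python3 -m crank '1 1 0 0.5 0 0 0; 1 1 0 0.5 0 0 0; 1 0 0 1 0 0 0; 1 0 0 0 0 0 0'; python3 -m crank '1 0 0 2 0 0 0; 1 0 0 2 0 0 0; 1 0 0 0 0 0 0'
```

```text
time_s: 12.12
ee_pos: [557.6, 67.7, 99.6]
ee_rot: [180.0, 0.1, -16.1]
force: [1.4, -1.3, 0.9]
gripper_width: 24.0
gripper_force: 40.0
time_s: 12.5
ee_pos: [557.7, 67.7, 95.6]
ee_rot: [180.0, 0.1, -16.1]
force: [1.9, -1.1, -1.5]
gripper_width: 23.9
gripper_force: 40.0
```

```bash
python3 -m crank '1 0.5 0 2 0 0 0; 1 0 0 2 0 0 0; 1 0 0 1 0 0 0; 1 0 0 1 0 0 0;1 0 0 0.5 0 0 0; 1 0 0 0 0 0 0'; python3 -m crank '1 0 0 1 0 0 0; 1 0 0 1 0 0 0; 1 0 0 1 0 0 0;1 0 0 0 0 0 0'
```

```text
time_s: 13.25
ee_pos: [558.4, 67.6, 89.4]
ee_rot: [180.0, 0.0, -16.1]
force: [0.8, 1.3, -1.7]
gripper_width: 24.1
gripper_force: 40.0
time_s: 13.75
ee_pos: [558.7, 67.6, 87.7]
ee_rot: [-180.0, -0.0, -16.1]
force: [-2.3, -0.5, 6.4]
gripper_width: 23.9
gripper_force: 40.0
```

```bash
python3 -m crank '1 -0.2 0 1 0 0 0; 1 0 0 1 0 0 0; 1 0 0 1 0 0 0;1 0 0 0 0 0 0'; python3 -m crank '1 0 0 1 0 0 0; 1 0 0 1 0 0 0; 1 0 0 1 0 0 0;1 0 0 0 0 0 0'
```

```text
time_s: 14.25
ee_pos: [558.6, 67.6, 84.8]
ee_rot: [-180.0, -0.1, -16.1]
force: [-1.7, -0.6, 7.2]
gripper_width: 23.6
gripper_force: 40.0
time_s: 14.75
ee_pos: [558.7, 67.6, 81.8]
ee_rot: [-180.0, -0.1, -16.1]
force: [-0.8, -0.8, 8.0]
gripper_width: 23.9
gripper_force: 40.0
```

```bash
python3 -m crank '1 0 0 1 0 0 0; 1 0 0 1 0 0 0; 1 0 0 1 0 0 0;1 0 0 0 0 0 0'; python3 -m crank '1 0 0 1 0 0 0; 1 0 0 0.5 0 0 0; 1 0 0 0 0 0 0';python3 -m crank '1 0 0 0.5 0 0 0; 1 0 0 0 0 0 0'
```

```text
time_s: 15.25
ee_pos: [558.7, 67.6, 78.8]
ee_rot: [-180.0, -0.1, -16.1]
force: [-0.9, 0.3, 7.2]
gripper_width: 23.4
gripper_force: 40.0
time_s: 15.62
ee_pos: [558.7, 67.6, 77.3]
ee_rot: [-180.0, -0.1, -16.1]
force: [-1.8, 0.1, 7.4]
gripper_width: 23.9
gripper_force: 40.0
time_s: 15.88
ee_pos: [558.7, 67.6, 76.8]
ee_rot: [-180.0, -0.1, -16.1]
force: [-2.2, -0.4, 7.4]
gripper_width: 23.9
gripper_force: 40.0
```

```bash
python3 -m crank '1 0 0 0.5 0 0 0; 1 0 0 0 0 0 0'; python3 -m crank '1 0 0 0.5 0 0 0; 1 0 0 0 0 0 0';python3 -m crank '1 0 0 0.5 0 0 0; 1 0 0 0 0 0 0'
```

```text
time_s: 16.12
ee_pos: [558.7, 67.6, 76.7]
ee_rot: [-180.0, -0.1, -16.1]
force: [-3.4, 0.3, 9.6]
gripper_width: 23.6
gripper_force: 40.0
time_s: 16.38
ee_pos: [558.7, 67.6, 76.7]
ee_rot: [-180.0, -0.1, -16.1]
force: [-2.9, -0.7, 11.8]
gripper_width: 23.9
gripper_force: 40.0
time_s: 16.62
ee_pos: [558.7, 67.6, 76.6]
ee_rot: [-180.0, -0.1, -16.1]
force: [-3.9, -1.1, 14.8]
gripper_width: 23.9
gripper_force: 40.0
```

```bash
python3 -m crank '1 0 0 1 0 0 0; 1 0 0 1 0 0 0;1 0 0 0.5 0 0 0; 1 0 0 0 0 0 0;1 0 0 0 0 0 0' 50; python3 -m crank '1 -1 0 -1.5 0 0 0; 1 0 0 -1.5 0 0 0;1 0 0 -1 0 0 0;1 0 0 0 0 0 0'
```

```text
time_s: 17.25
ee_pos: [558.7, 67.6, 76.5]
ee_rot: [-180.0, -0.1, -16.1]
force: [-8.9, -0.7, 29.8]
gripper_width: 23.7
gripper_force: 50.0
time_s: 17.75
ee_pos: [558.5, 67.7, 76.8]
ee_rot: [-180.0, -0.2, -16.1]
force: [-0.9, -1.6, 8.2]
gripper_width: 23.8
gripper_force: 50.0
```

```bash
python3 -m crank '1 0 0 -0.4 0 0 0; 0.2 0 0 0 0 0 0; 0 0 0 0 0 0 0;-0.4 0 0 0 0 0 0; -1 0 0 0 0 0 0;-1 0 0 0 0 0 0;-1 0 0 0 0 0 0;-1 0 0 0 0 0 0;-1 0 0 0 0 0 0' 5; python3 -m crank '-1 0 0 -10 0 0 0;-1 0 0 -30 0 0 0;-1 0 0 -40 0 0 0;-1 0 0 -40 0 0 0;-1 0 20 -20 0 0 0;-1 -10 40 0 0 0 0;-1 -10 40 0 0 0 0;-1 -10 40 0 0 0 0;-1 0 0 0 0 0 0'; python3 - <<'E'
from h import *
from workcell import grab_frame
f=grab_frame("side");cv2.imwrite("pics/end.png",cv2.resize(f[120:250,180:340],None,fx=4.6,fy=4.6,interpolation=cv2.INTER_CUBIC))
E
```

```text
time_s: 18.88
ee_pos: [557.5, 67.9, 76.0]
ee_rot: [180.0, -0.0, -16.1]
force: [-0.0, -0.5, 1.0]
gripper_width: 91.2
gripper_force: 0.0
time_s: 20.0
ee_pos: [488.6, -59.9, 216.8]
ee_rot: [180.0, -0.0, -16.3]
force: [0.8, 1.1, -0.1]
gripper_width: 91.5
gripper_force: 0.0
```

View pics/end.png

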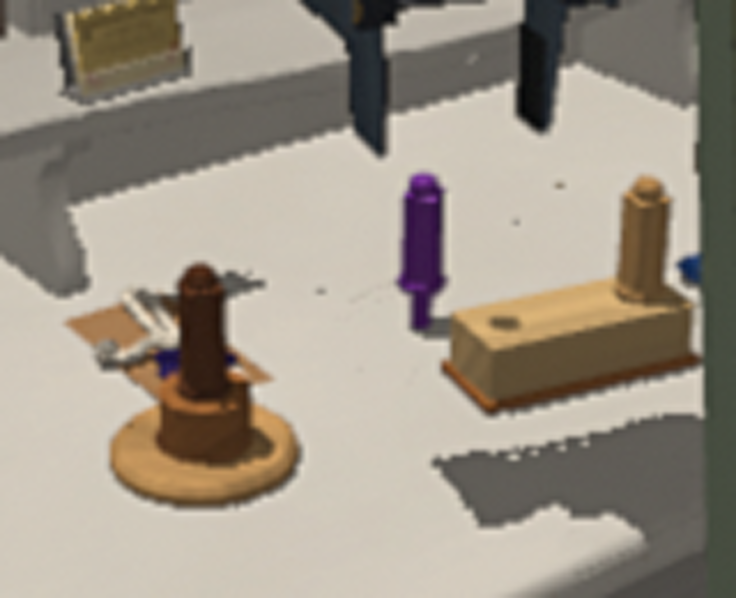

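The dark post stands upright at (203,335) with its shoulder on the boss at (205,390). The pale post is still in the block at (645,240) and the purple one at (422,250) hasn't moved.

```bash
python3 -c "
from workcell import env;print(env.job_done())"
```

```text
the job is handed in; nothing more can be done
None
```

The dark post is upright in the stand with its shoulder on the boss and the gripper clear; the highest push I read was about 30 N, the pale post is still in the block, and I handed the job in at about 20 s (no verdict was returned).

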